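Put the tipped carton away in the drawer

TASK

The small carton has been knocked over on the worktop. First stand it upright on the worktop and let go of it; then take it again, stand it upright on the floor of the open drawer, in the empty gap in the front row between the two bottles, let go, and slide the drawer fully shut. Keep the bottles beside it standing, and leave the things on the worktop where they are.

Things in the scene. Friction and masses are not known exactly. Their poses are not given: they have to be found in the camera images.
- carton: Small printed white card carton, rigid, 38 x 58 x 86 mm (its own x, y, z), about 0.12 kg. Origin: centre of its bottom face; its z axis points from the bottom to its top face along the 86 mm length. At the start it lies on the worktop on a narrow (38 x 86 mm) side: 58 mm high, 38 mm wide (its x axis, horizontal), z axis level, top end pointing roughly towards the robot or to the robot's right.
- carton_mid (a point): The middle of the carton, on its long axis 43 mm above the bottom face; axes as the carton's.
- unit_drawer0 (a joint): Opening of the drawer of the light wooden countertop drawer unit (m): 0 shut, at most 0.15, 0.118 to 0.142 at the start. It slides level, with light friction (about 1 N), and has no catch. The unit is fixed, 220 mm deep, 280 mm wide, 145 mm high, and faces the robot, turned by up to 6 degrees.
- gap (a point): On the drawer's inner floor (22 mm above the worktop), middle of the front row's gap; moves with the drawer. x points into the unit (opening is -x), y left along the front, z up. The bottles left and right stand about 88 mm off. Inside of drawer front 52 mm away (-x), back-row bottles about 75 mm (+x). Walls rise 101 mm above this floor, front panel 110; 238 mm wide inside.
- unit_drawer0_handle (a point): Middle of the drawer's handle bar (steel, 120 mm long, level along the front), 35 mm out from the front panel and 107 mm above the worktop; moves with the drawer. Axes as point gap's. The front panel's top edge is 25 mm above it, the unit's top 38 mm above it.
- bottle_left: Squeeze bottle, 32 mm across, 87 mm high (body 67 mm), standing loose in the drawer left of the gap; origin under its centre, z up.
- bottle_right: The same, right of the gap.
- timer: Round kitchen timer, 68 mm across, 53 mm high, standing behind the carton; origin under its centre. Bystander.
- muffin: Muffin in a paper case, 68 mm across, 35 mm high, standing behind the carton; origin under its centre. Bystander.
- teaspoon_1: Steel teaspoon, 132 x 26 x 9 mm, lying near the front edge to the right; origin under its centre, x along it. Bystander.

How it is judged:
On the way, in this order (a step that is already met when the one before it is completed fails the run):
1. the carton stands upright on the worktop, let go (angle between carton's own z axis and vertical below 0.12 rad and contact force between the fingers and carton below 0.05 N and linear speed of carton below 0.03 m/s and height (world z) of carton between -0.006 and 0.008 m), for 0.2 s.
2. the carton stands upright in the gap in the open drawer, let go (angle between carton's own z axis and vertical below 0.12 rad and contact force between the fingers and carton below 0.05 N and linear speed of carton below 0.03 m/s and x of carton in the frame of gap between -0.04 and 0.045 m and y of carton in the frame of gap between -0.055 and 0.055 m and z of carton in the frame of gap between -0.005 and 0.008 m and value of joint unit_drawer0 above 0.05 m), for 0.2 s.
At the end, for the whole second after the job is handed in: Drawer shut (under 6 mm open). Carton in it at rest, let go, upright within 0.12 rad, bottom on the drawer floor (-5 to +8 mm), -40 to +45 mm (front to back) and within 55 mm (sideways) of the gap's middle. Bottles left and right upright within 0.15 rad (angle between carton's own z axis and vertical below 0.12 rad and contact force between the fingers and carton below 0.05 N and linear speed of carton below 0.03 m/s and x of carton in the frame of gap between -0.04 and 0.045 m and y of carton in the frame of gap between -0.055 and 0.055 m and z of carton in the frame of gap between -0.005 and 0.008 m and value of joint unit_drawer0 below 0.006 m and angle between each of bottle_left, bottle_right's own z axis and vertical below 0.15 rad); the robot touches nothing.
It fails at once if the timer, the muffin or the teaspoon is shifted by more than 40 mm (distance of any of timer, muffin, teaspoon_1 from where it was at the start of the episode above 0.04 m).
It also fails if it takes over 64 s, if anything falls off the work surface, if the arm or the gripper's body presses on something with over 40 N, if the wrist force passes 120 N, or if a joint passes its speed limit or range.

ROBOT

A 7-joint arm with a two-finger parallel gripper is mounted at the origin on a cart in front of the work surface, level with it; the furniture and walls round the work are solid. World frame = base frame: x ahead of the robot, y to its left, z up, the work surface at z = 0. Lengths are in m, angles in rad, forces in N, time in s.
With the tool pointing down it reaches from about 0.425 to 0.925 m from the base axis. Payload 6.8 kg.
Tool frame: the origin (TCP) lies at the very end of the fingers, on their centre line; the grasp point (between the pads) lies 19 mm behind it (grip_point_offset is the distance from the TCP to the grasp point, in m); z points along the fingers, y is the line along which they close (so a half turn about z gives the same grasp; the last joint's range is limited). The gripper opens to 85 mm and grips with 20 to 120 N. Pads are 22 mm wide; open, the fingers measure 114 mm over their backs; the gripper's body (76 mm by 85 mm) begins 54 mm behind the grasp point. The pads swing forward as they close: fully open they stand 13 mm farther back than shut.
Start: joints at [-1.24, 0.477, 0.022, 1.555, -0.011, 1.109, -0.083], TCP at [0.287, 0.611, 0.231] pointing down, gripper open.
Joint ranges: [-2.96, 2.96], [-0.34, 2.1], [-1.41, 1.46], [0.24, 2.44], [-1.37, 4.51], [0.17, 1.92], [-2.96, 2.96]. Speed limits (rad/s): [2.39, 2.39, 3.14, 3.14, 3.14, 3.14, 3.14].

INTERFACE

Orientations are given as a unit quaternion [w, x, y, z].
In Python, from station import * gives the robot as it stands.
- The arm moves only by the tool carry_out, never from a script. Its argument "rows" is text: rows parted by semicolons, each of 4 numbers parted by spaces: the shift along the world's x, y, z in mm, then the turn about the world's z in degrees. In form: dx dy dz yaw; .... A call has 1 to 10 rows; each row shifts and turns the commanded pose from where the row before left it; what a row does not reach is not made up. A row lasts 1/8 s, in which the tool goes at most 62.5 mm and 10.7 degrees, less where a joint would pass 70% of its speed; a pose out of reach is approached as far as the arm can. A call is refused whole if a number of a shift passes 62.5 or a number of a turn 10.7, either way. A call with a gripper value outside its range is refused whole. "claw" is the finger opening in mm, from 0 to 85.4, set as the call begins (left out, the last holds). The fingers move at their own pace and stop on an object; "force" is the grip in N (left out, the last holds). Time passes only in rows, so rows that do not move let the fingers close. It gives the time, the measured TCP pose, the force, the opening and the grip force at its end, in the units of the state.
- get_obs(): the state, without advancing time (a new reading comes with each control period).
- read_camera(name): name is "scene" or "top"; returns a dict with "img" (420x560x3 uint8, blue, green, red), "fov_y" (degrees; the focal length in pixels is half the picture's height over the tangent of half this angle, whatever the lens; pixels are square), "cx", "cy" (the principal point, pixels), "world_to_cam" (4x4, takes a point from world to camera coordinates). Camera axes: x right, y up, looking along -z (the intrinsics and any distortion apply to the point x, -y, -z); pixel columns grow to the right and rows downward; lengths in m; the calibration is good to about 2 mm. A picture is of the moment at which its call begins. There is no depth.
- hand_in(): hands the job in; it is judged then, once.
Trained networks look in the newest picture that a camera, given by its name, has taken for a name from the list of things; names that differ only in an ending like _2 or _b are one class to them, and where a whole thing is asked for, a point or a joint stands for the part that bears it (a point fixed in the world has none). Each returns a list of dicts, best first, with "confidence" (0 to 1); they miss things now and then, are a little off and sometimes report something else, mostly with a low value. They report only what shows in the picture. A call takes as long as a camera call.
- recognise(camera, thing): "centre" ([column, row] in pixels, amid what is visible of it).
- outline_of(camera, thing): "pixels" (420x560 bool, what is visible of it) and "centre" ([column, row] in pixels, amid what is visible of it).
- place_of(camera, thing): "centre" ([column, row] in pixels: a listed point, or the origin of a listed thing).
The state is a dict: "t": time; "q": joint angles; "joint_vel": joint speeds; "joint_torque": joint torques, N m; "eef_pos": TCP position; "tool_rot": TCP orientation; "contact_force": force on the tool from outside, world axes, zero at the start; "torque": the same for the moment, N m; "gripper_width": opening from 0.0 (shut) to 1.0 (fully open); "grasp_force": force on a finger pad.
Only numpy, scipy, OpenCV 4.12 (cv2) and the standard library are available. Lean on these libraries where they do the work, as an engineer would, in place of code of your own. Each camera call takes 0.05 s, during which the arm holds its last target. There are 200 camera calls.

## Working session

There is one attempt and no reset: what is moved stays moved. The work goes in short steps, Python scripts to look and compute and a tool call to move; the robot and the scene stay as the last step left them, time stands still between calls to the robot, and variables do not carry over. Pictures are saved under pics/ and viewed, at most 10 in all, crops included, and the job is handed in when it is done.

Besides the shell and the picture viewer there is one more tool, called after "Request:" as name(argument=value, ...) on one line, values as JSON. carry_out: Moves the arm, as the interface text tells. Its arguments: {"type":"object","properties":{"rows":{"type":"string"},"claw":{"type":"number"},"force":{"type":"number"}},"required":["rows"]}

```bash
mkdir -p pics; ls
cat > h.py <<'E'
from station import *
import numpy as np, cv2
from scipy.optimize import least_squares
def proj_params(c):
    f=c["img"].shape[0]/2/np.tan(np.radians(c["fov_y"])/2); return f,c["cx"],c["cy"],np.array(c["world_to_cam"])
def proj(c,p):
    f,cx,cy,T=proj_params(c); p=np.atleast_2d(p); q=p@T[:3,:3].T+T[:3,3]
    return np.c_[cx+f*q[:,0]/-q[:,2], cy-f*q[:,1]/-q[:,2]]
def ray(c,uv):
    f,cx,cy,T=proj_params(c); d=np.array([(uv[0]-cx)/f,-(uv[1]-cy)/f,-1.]); R=T[:3,:3]
    d=R.T@d; return -R.T@T[:3,3], d/np.linalg.norm(d)
def onz(c,uv,z):
    o,d=ray(c,uv); return o+d*(z-o[2])/d[2]
def tri(a,ua,b,ub):
    o1,d1=ray(a,ua);o2,d2=ray(b,ub)
    s=np.linalg.lstsq(np.c_[d1,-d2],o2-o1,rcond=None)[0]
    p,q=o1+s[0]*d1,o2+s[1]*d2
    return (p+q)/2,np.linalg.norm(p-q)
E
python3 - <<'E'
from h import *
np.set_printoptions(precision=4,suppress=True)
S=read_camera("scene");T=read_camera("top")
for n,c in(("scene",S),("top",T)):
    cv2.imwrite(f"pics/{n}0.png",c["img"]); print(n,{k:v for k,v in c.items() if k!="img"})
for t in["carton","carton_mid","gap","unit_drawer0_handle","bottle_left","bottle_right","timer","muffin","teaspoon_1"]:
    r=[place_of(n,t) for n in("scene","top")]
    for n,x in zip("ST",r): print(t,n,[(np.round(k["centre"],1),round(k["confidence"],2)) for k in x[:3]])
    if r[0] and r[1]: print("   ",*tri(S,r[0][0]["centre"],T,r[1][0]["centre"]))
print(get_obs())
E
```

```text
pics
scene {'fov_y': 51.19825079612815, 'cx': 273.5269198274093, 'cy': 211.36647893777211, 'world_to_cam': array([[ 0.9243,  0.3814,  0.0126, -0.4688],
       [-0.3207,  0.7586,  0.5671,  0.1558],
       [ 0.2068, -0.5282,  0.8235, -1.4693],
       [ 0.    ,  0.    ,  0.    ,  1.    ]])}
top {'fov_y': 53.26261464252192, 'cx': 273.8725354883905, 'cy': 208.4686714822278, 'world_to_cam': array([[ 0.021 , -0.9997,  0.013 , -0.1001],
       [ 0.9826,  0.0231,  0.1841, -0.5322],
       [-0.1843,  0.0089,  0.9828, -1.1928],
       [ 0.    ,  0.    ,  0.    ,  1.    ]])}
carton S [(array([225.4, 249.4]), 0.7)]
carton T [(array([306.8, 245.3]), 0.57)]
    [ 0.4316 -0.1873  0.0263] 0.005423258870807722
carton_mid S [(array([218. , 261.3]), 0.62)]
carton_mid T [(array([317.8, 244.8]), 0.9)]
    [ 0.4307 -0.2239  0.0188] 0.004227870223481268
gap S [(array([295.3, 185.6]), 0.86), (array([300.2, 278. ]), 0.41)]
gap T [(array([205.7, 203.9]), 0.9), (array([308.9, 244.2]), 0.46), (array([300.6, 172.1]), 0.18)]
    [0.5418 0.1136 0.0281] 0.01367059159973396
unit_drawer0_handle S [(array([267.2, 161.4
[... 688 characters left out ...]
0.0259] 0.007403269436128477
teaspoon_1 S [(array([148.3, 336.8]), 0.7)]
teaspoon_1 T [(array([400. , 275.1]), 0.6)]
    [ 0.3482 -0.4801 -0.0208] 0.0025699965618121044
{'t': 1.0, 'q': array([-1.2401,  0.477 ,  0.0224,  1.5554, -0.0115,  1.1093, -0.0831]), 'joint_vel': array([-0.0009, -0.0017, -0.0007,  0.0011,  0.0004, -0.002 ,  0.0013]), 'joint_torque': array([  0.0005, -59.6339,   1.6067, -28.1547,   0.0125,   0.0017,
         0.    ]), 'eef_pos': array([0.2867, 0.6111, 0.2313]), 'tool_rot': array([-0.    ,  0.2176,  0.976 ,  0.    ]), 'contact_force': array([ 0.8216, -0.3612,  0.8416]), 'torque': array([ 0.0099, -0.0165, -0.0479]), 'grasp_force': 0.0, 'gripper_width': 1.0011346191251655}
```

View pics/scene0.png

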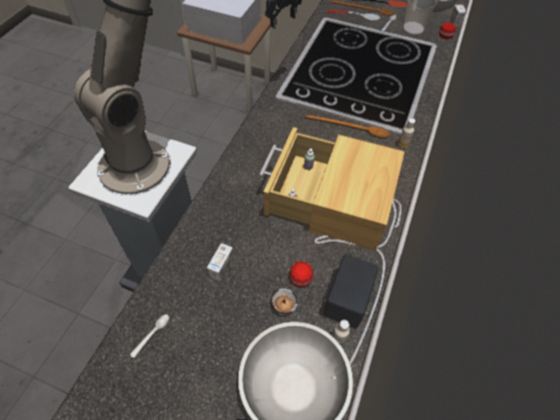

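View pics/top0.png

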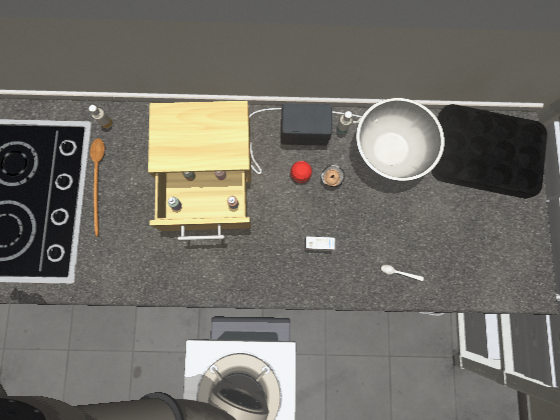

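Scene/top views: the carton lies at about (320,243) in top, its long axis along world y with the top end to the right. The drawer gap is at about (204,203), with bottles at (174,202) and (232,202).

```bash
cat > fit.py <<'E'
from h import *
from scipy.optimize import minimize
def hullmask(c,P,ss=4):
    m=np.zeros((420*ss,560*ss),np.uint8); h=cv2.convexHull(np.round(proj(c,P)*ss+ss/2-.5).astype(np.int32)); cv2.fillConvexPoly(m,h,1)
    return cv2.resize(m.astype(np.float32),(560,420),interpolation=cv2.INTER_AREA)
def fit(cams,masks,corners,x0,step):
    def cost(p): return sum(np.abs(hullmask(c,corners(p))-m).sum()/m.sum() for c,m in zip(cams,masks))
    best=None
    for k in range(4):
        s=np.vstack([x0]+[np.array(x0)+np.eye(len(x0))[i]*step[i]*(-1)**k/(1+k//2) for i in range(len(x0))])
        r=minimize(cost,x0,method="Nelder-Mead",options=dict(initial_simplex=s,maxiter=150))
        if best is None or r.fun<best.fun: best=r
        x0=best.x
    return best
def box(p,h,lx,ly):   # centre x,y, yaw of long axis, z0
    c,s=np.cos(p[2]),np.sin(p[2]); R=np.array([[c,-s],[s,c]])
    return np.array([np.r_[R@[a*lx/2,b*ly/2]+p[:2],z] for a in(-1,1) for b in(-1,1) for z in (0,h)])
def mask(n,t): 
    r=outline_of(n,t); return r[0]["pixels"].astype(np.float32) if r else None
E
python3 - <<'E'
from fit import *
np.set_printoptions(precision=4,suppress=True)
S=read_camera("scene");T=read_camera("top")
ms,mt=mask("scene","carton"),mask("top","carton")
print(ms.sum(),mt.sum())
for cs,m in(([S,T],[ms,mt]),([S],[ms]),([T],[mt])):
    r=fit(cs,m,lambda p:box(p,.058,.038,.086),[.431,-.224,0],[.01,.01,.2]); print(r.x,np.degrees(r.x[2]),r.fun)
for t in["bottle_left","bottle_right","timer","muffin","unit_drawer0_handle"]:
  for n,c in(("scene",S),("top",T)):
    for o in outline_of(n,t)[:2]:
        y,x=np.nonzero(o["pixels"]); 
        print(t,n,round(o["confidence"],2),len(x),[x.min(),x.max(),y.min(),y.max()],np.round(o["centre"],1))
# vertical estimate + handle/unit
for _ in range(4):
    S=read_camera("scene");T=read_camera("top")
    for t in["gap","unit_drawer0_handle","bottle_left","bottle_right"]:
        a,b=place_of("scene",t),place_of("top",t)
        if a and b:
            z={"unit_drawer0_handle":.107}.get(t,.022)
            print(t,*tri(S,a[0]["centre"],T,b[0]["centre"]),"S",onz(S,a[0]["centre"],z)[:2],"T",onz(T,b[0]["centre"],z)[:2])
E
```

```text
543.0 421.0
[ 0.4362 -0.224   0.025 ] 1.4349436608589827 0.3479052484035492
[ 0.4383 -0.228   0.135 ] 7.737024886269311 0.17668047547340393
[ 0.4357 -0.2233 -0.0088] -0.5056127879001442 0.10377078503370285
bottle_left scene 0.56 176 [np.int64(304), np.int64(313), np.int64(150), np.int64(170)] [310.4 158.9]
bottle_right scene 0.48 44 [np.int64(289), np.int64(296), np.int64(189), np.int64(196)] [296.1 191.4]
bottle_right top 0.57 107 [np.int64(227), np.int64(237), np.int64(196), np.int64(207)] [231.  204.7]
timer scene 0.67 459 [np.int64(289), np.int64(311), np.int64(262), np.int64(286)] [301.1 275.1]
timer top 0.62 405 [np.int64(289), np.int64(311), np.int64(161), np.int64(182)] [299.1 172.4]
timer top 0.23 112 [np.int64(227), np.int64(237), np.int64(196), np.int64(208)] [228.9 202.7]
muffin scene 0.68 451 [np.int64(272), np.int64(295), np.int64(290), np.int64(313)] [282.8 301.6]
muffin top 0.69 419 [np.int64(321), np.int64(344), np.int64(165), np.int64(186)] [326.9 177.8]
muffin top 0.3 371 [np.int64(305), np.int64(334), np.int64(237), np.int64(250)] [320.8 244.4]
unit_drawer0_handle
[... 1014 characters left out ...]
45 S [0.5451 0.1146] T [0.5471 0.1256]
unit_drawer0_handle [0.4333 0.12   0.0863] 0.009096619335082242 S [0.4371 0.1002] T [0.4347 0.1193]
bottle_left [ 0.5936 -0.1219  0.3771] 0.083587417382209 S [0.5523 0.1985] T [ 0.6547 -0.1662]
bottle_right [ 0.4276 -0.3463  0.2711] 0.19480203979405245 S [ 0.4412 -0.1938] T [ 0.3477 -0.4659]
gap [0.5471 0.1193 0.0291] 0.0030619381294633785 S [0.5467 0.1258] T [0.5472 0.1195]
unit_drawer0_handle [0.4402 0.1233 0.0834] 0.012180701164146409 S [0.4525 0.1085] T [0.4326 0.1158]
bottle_left [0.5482 0.1958 0.0365] 0.010875648022401803 S [0.5491 0.2121] T [0.5463 0.1958]
bottle_right [0.5538 0.0438 0.0118] 0.00873300350114502 S [0.5593 0.0398] T [0.5481 0.0404]
```

Run:
```python
import cv2,numpy as np
a=cv2.imread("pics/top0.png")[150:260,140:350];b=cv2.imread("pics/scene0.png")[120:290,190:420]
cv2.imwrite("pics/c0.png",np.vstack([cv2.resize(a,(630,330),interpolation=cv2.INTER_CUBIC),cv2.resize(b,(630,270*630//630),interpolation=cv2.INTER_CUBIC)]))
```

```text
(no output)
```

View pics/c0.png

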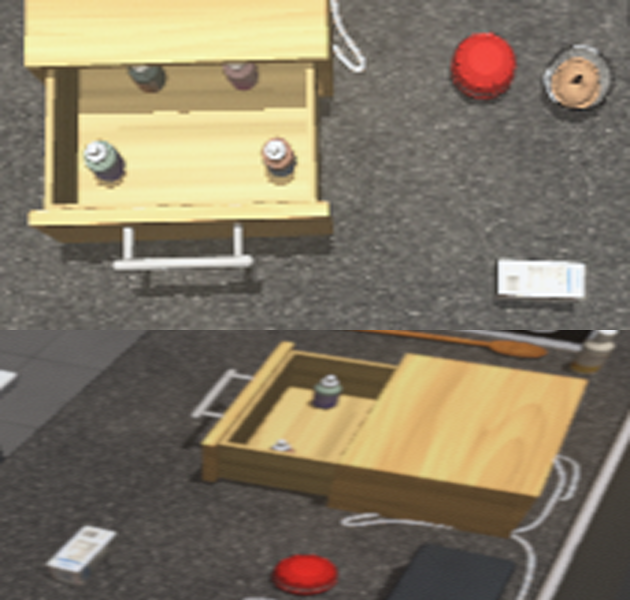

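Run:
```python
from fit import *
np.set_printoptions(precision=4,suppress=True)
S=read_camera("scene");T=read_camera("top")
for n,c,m in(("S",S,mask("scene","carton")),("T",T,mask("top","carton"))):
    g=c["img"].min(2); w=((g>150)&(cv2.dilate(m,np.ones((5,5)))>0)).astype(np.uint8)
    k=max(cv2.findContours(w,0,2)[0],key=cv2.contourArea)
    b=cv2.boxPoints(cv2.minAreaRect(k)); print(n,w.sum(),b.tolist(),"\n",np.array([onz(c,p,.058) for p in b]))
e=lambda u,v:(u/3+140,v/3+150)
for nm,z,pts in(("bar",.107,[(115,265),(252,261)]),("fronttopouter",.132,[(28,223),(330,216)]),("inner floor front corners",.022,[(78,206),(308,203)]),("caps",.109,[(98,147),(276,147)])):
    q=np.array([onz(T,e(*p),z) for p in pts]); d=q[0]-q[1]; print(nm,q[:,:2].tolist(),"mid",q.mean(0),"yaw",np.degrees(np.arctan2(-d[0],d[1])),"len",np.linalg.norm(d))
```

```text
S 360 [[206.4923095703125, 267.1384582519531], [221.20001220703125, 241.39999389648438], [232.07693481445312, 247.61538696289062], [217.36923217773438, 273.3538513183594]] 
 [[ 0.4209 -0.2706  0.058 ]
 [ 0.4217 -0.1822  0.058 ]
 [ 0.4586 -0.1886  0.058 ]
 [ 0.4565 -0.2759  0.058 ]]
T 120 [[225.0, 194.0], [240.0, 194.0], [240.0, 209.0], [225.0, 209.0]] 
 [[0.573  0.0575 0.058 ]
 [0.574  0.0131 0.058 ]
 [0.5288 0.0115 0.058 ]
 [0.5278 0.0556 0.058 ]]
bar [[0.4327746010443679, 0.17637000249643028], [0.43936297251515427, 0.04962509377271365]] mid [0.4361 0.113  0.107 ] yaw 2.975633786778095 len 0.1269160294289903
fronttopouter [[0.46669838481607284, 0.2525101562634052], [0.4794991076834957, -0.022693213472567406]] mid [0.4731 0.1149 0.132 ] yaw 2.663118377823927 len 0.2755009132833556
inner floor front corners [[0.5006513911123311, 0.23564920468025682], [0.5090443859009479, 0.0051169955854875465]] mid [0.5048 0.1204 0.022 ] yaw 2.0850486956698226 len 0.23068494053933425
caps [[0.543718415306661, 0.1989273043475556], [0.5476992191931187, 0.03142434219354394]] mid [0.5457 0.1152 0.109 ] yaw 1.3614107638100188 len 0.16755025851949826
```

Request:
carry_out(rows="21.5 -57 2 -7.2;21.5 -57 2 -7.2;21.5 -57 2 -7.2;21.5 -57 2 -7.2;21.5 -57 2 -7.2;21.5 -57 2 -7.2;21.5 -57 2 -7.2;21.5 -57 2 -7.2;21.5 -57 2 -7.3", claw=70, force=20)

```text
t: 5.03
eef_pos: [0.4808, 0.0963, 0.2498]
tool_rot: [0.0, 0.709, 0.705, 0.001]
contact_force: [1.1, 1.0, 0.1]
gripper_width: 0.818
grasp_force: 0.0
```

Request:
carry_out(rows="-6 -52 0 0;-6 -52 0 0;-6 -52 0 0;-6 -52 -20 0;-6 -52 -20 0;-7 -52 -30 0;-6 -54 -30 0;0 0 -40 0;0 0 -20 0;0 0 0 0")

```text
t: 6.28
eef_pos: [0.4363, -0.2676, 0.0882]
tool_rot: [-0.001, 0.707, 0.707, -0.001]
contact_force: [-0.7, -0.3, 0.3]
gripper_width: 0.82
grasp_force: 0.0
```

Request:
carry_out(rows="0 0 -40 0;0 0 -36 0;0 0 0 0")

```text
t: 6.65
eef_pos: [0.4367, -0.2673, 0.0128]
tool_rot: [-0.001, 0.707, 0.707, -0.0]
contact_force: [-0.4, 0.0, 0.5]
gripper_width: 0.823
grasp_force: 0.0
```

Request:
carry_out(rows="0 0 0 0;0 0 0 0;0 0 0 0;0 0 0 0;0 0 0 0", claw=34, force=20)

```text
t: 7.28
eef_pos: [0.4385, -0.2686, 0.0151]
tool_rot: [0.001, 0.707, 0.707, 0.001]
contact_force: [-0.9, 0.6, 7.3]
gripper_width: 0.445
grasp_force: 19.6
```

Request:
carry_out(rows="0 0 10 0;0 0 20 0;0 0 20 0;0 0 20 0;0 0 0 0;0 0 0 0")

```text
t: 8.02
eef_pos: [0.4372, -0.2676, 0.0832]
tool_rot: [-0.0, 0.707, 0.707, 0.0]
contact_force: [-0.5, 0.7, -1.2]
gripper_width: 0.443
grasp_force: 20.7
```

Run:
```python
from h import *
S=read_camera("scene");T=read_camera("top")
a=S["img"][200:310,150:270];b=T["img"][190:300,270:390]
cv2.imwrite("pics/l1.png",cv2.resize(np.hstack([a,b]),(800,367),interpolation=cv2.INTER_CUBIC)); print(get_obs()["contact_force"])
```

```text
[-0.20789782 -0.58705005 -0.50429652]
```

View pics/l1.png

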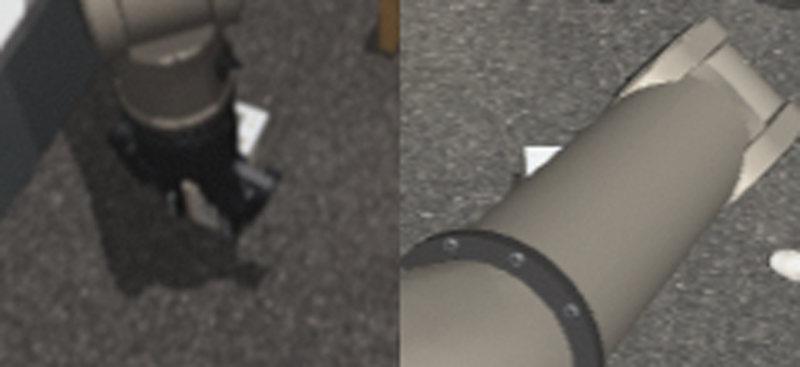

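Run:
```python
from h import *
S=read_camera("scene");T=read_camera("top")
print(tri(S,(230.4,234.5),T,(307.5,234.4)))
print(proj(S,[[.457,-.183,.058],[.457,-.183,.128],[.457,-.20,.058]]),proj(T,[[.457,-.183,.058],[.457,-.183,.128],[.457,-.20,.058]]))
```

```text
(array([ 0.45252714, -0.18183905,  0.11343359]), np.float64(0.0034609735540235866))
[[232.40874994 245.83282712]
 [230.71614533 232.68897819]
 [229.77963765 250.7143996 ]] [[305.81569884 234.7399219 ]
 [308.05215347 231.62730157]
 [311.63713662 234.87100742]]
```

Request:
carry_out(rows="0 0 0 0;0 0 0 0", claw=37.6)

```text
t: 8.48
eef_pos: [0.4371, -0.268, 0.0831]
tool_rot: [-0.0, 0.707, 0.707, -0.0]
contact_force: [-1.1, -0.2, -1.3]
gripper_width: 0.446
grasp_force: 20.7
```

Request:
carry_out(rows="0 0 0 0;0 0 0 0", claw=38.2)

```text
t: 8.72
eef_pos: [0.4373, -0.2679, 0.0833]
tool_rot: [-0.0, 0.707, 0.707, 0.0]
contact_force: [0.8, 0.2, -1.5]
gripper_width: 0.446
grasp_force: 6.7
```

Request:
carry_out(rows="0 0 0 0;0 0 0 0;0 0 0 0", claw=38.3)

```text
t: 9.1
eef_pos: [0.4374, -0.268, 0.0834]
tool_rot: [0.0, 0.707, 0.707, 0.0]
contact_force: [0.4, -0.3, -0.8]
gripper_width: 0.445
grasp_force: 0.0
```

```bash
cat > look.py <<'E'
from h import *
import sys
S=read_camera("scene");T=read_camera("top")
for n,c,(r,q) in(("S",S,(200,170)),("T",T,(200,270))):
    g=c["img"].min(2)[r:r+80,q:q+90]; k,l,st,ce=cv2.connectedComponentsWithStats((g>140).astype(np.uint8))
    print(n,[(st[i][:5]+[q,r,0,0,0]).tolist() for i in range(1,k) if st[i][4]>12])
a=S["img"][200:310,150:270];b=T["img"][190:300,270:390]
cv2.imwrite(sys.argv[1],cv2.resize(np.hstack([a,b]),(800,367),interpolation=cv2.INTER_CUBIC)); print(get_obs()["grasp_force"])
E
python3 look.py pics/l2.png
```

```text
S [[210, 275, 7, 5, 24]]
T [[338, 204, 22, 14, 125]]
0.0
```

View pics/l2.png

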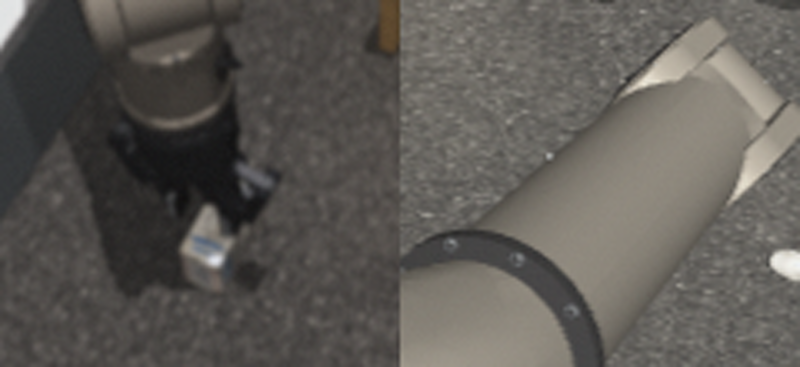

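Request:
carry_out(rows="0 0 0 0;0 0 0 0;0 0 50 0;0 60 60 0;0 62 0 0;0 62 0 0;0 62 0 0", claw=85)

```text
t: 10.07
eef_pos: [0.4372, -0.0358, 0.1779]
tool_rot: [0.0, 0.707, 0.707, 0.001]
contact_force: [1.7, 0.5, 0.4]
gripper_width: 0.995
grasp_force: 0.0
```

```bash
python3 look.py pics/l3.png
python3 - <<'E'
from h import *
S=read_camera("scene");T=read_camera("top")
for t in("carton","carton_mid"):
    a,b=place_of("scene",t),place_of("top",t); print(t,a[:1],b[:1])
    if a and b: print(tri(S,a[0]["centre"],T,b[0]["centre"]))
E
```

```text
S [[204, 250, 25, 30, 392]]
T [[314, 236, 30, 13, 353]]
0.0
carton [{'centre': [221.6, 259.2], 'confidence': 0.58}] []
carton_mid [{'centre': [214.8, 269.8], 'confidence': 0.71}] [{'centre': [326.5, 242.7], 'confidence': 0.93}]
(array([ 0.43613904, -0.25089218,  0.01999077]), np.float64(0.007587248515172688))
```

View pics/l3.png

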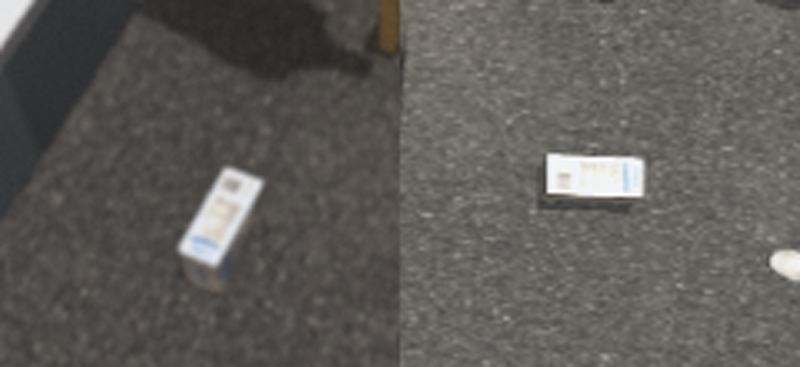

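Request:
carry_out(rows="0 -52 0 0;0 -52 -20 0;0 -52 -20 0;0 -52 -20 0;0 -49 -20 0;0 0 -40 0;0 0 -45 0;0 0 0 0", claw=70)

```text
t: 11.48
eef_pos: [0.4342, -0.2949, 0.0101]
tool_rot: [-0.003, 0.708, 0.706, -0.001]
contact_force: [-0.8, -0.0, 0.9]
gripper_width: 0.818
grasp_force: 0.0
```

Request:
carry_out(rows="0 0 0 0;0 0 0 0;0 0 0 0;0 0 0 0;0 0 0 0", claw=34)

```text
t: 12.1
eef_pos: [0.4383, -0.2958, 0.0143]
tool_rot: [0.002, 0.707, 0.707, 0.0]
contact_force: [-1.4, -0.7, 8.3]
gripper_width: 0.446
grasp_force: 21.5
```

Request:
carry_out(rows="0 0 15 0;0 0 20 0;0 0 20 0;0 0 0 0;0 0 0 0")

```text
t: 12.72
eef_pos: [0.4373, -0.2942, 0.0675]
tool_rot: [-0.0, 0.707, 0.707, 0.0]
contact_force: [-0.2, -0.8, -1.3]
gripper_width: 0.444
grasp_force: 20.7
```

Request:
carry_out(rows="0 0 0 0;0 0 0 0", claw=38.2)

```text
t: 12.98
eef_pos: [0.4369, -0.2945, 0.067]
tool_rot: [-0.001, 0.707, 0.707, -0.0]
contact_force: [0.1, 0.5, -1.8]
gripper_width: 0.447
grasp_force: 0.8
```

```bash
python3 look.py pics/l4.png
```

```text
S [[176, 200, 25, 9, 152], [221, 256, 7, 6, 27], [204, 275, 6, 5, 15]]
T [[352, 209, 8, 7, 27], [314, 237, 6, 4, 16]]
0.7971919700503349
```

View pics/l4.png

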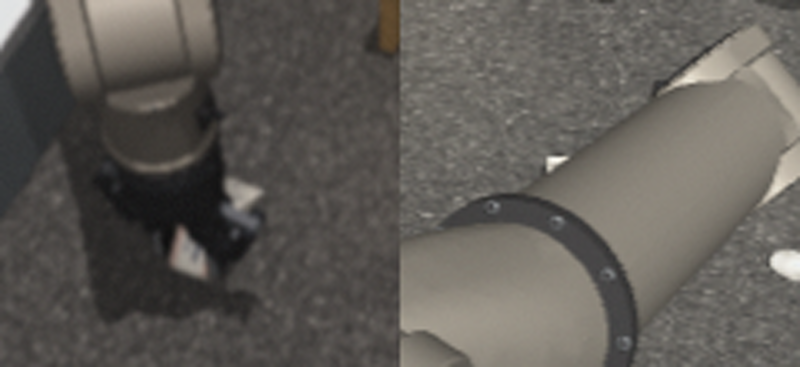

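Run:
```python
from h import *
np.set_printoptions(precision=4,suppress=True)
S=read_camera("scene");T=read_camera("top")
print(tri(S,(229,257),T,(314.1,237.4)))
for th in (0,10,20,30,40,50):
  a=np.radians(th); py,pz=-.208,0
  g=lambda x,l,h:[x,py-l*np.cos(a)+h*np.sin(a),pz+l*np.sin(a)+h*np.cos(a)]
  P=[g(.456,0,.058),g(.418,.086,0),g(.456,.086,0),g(.456,.086,.058)]
  print(th,"grip",g(.437,.084,.029)[1:],"S",proj(S,P).round(0).tolist(),"T",proj(T,P[:1]).round(1).tolist())
```

```text
(array([ 0.4544, -0.2086,  0.0333]), np.float64(0.004321461615464833))
0 grip [np.float64(-0.292), np.float64(0.029)] S [[228.0, 253.0], [204.0, 283.0], [216.0, 288.0], [214.0, 279.0]] T [[314.4, 235.3]]
10 grip [np.float64(-0.2856880541006845), np.float64(0.04314587176137618)] S [[230.0, 250.0], [204.0, 281.0], [216.0, 285.0], [216.0, 273.0]] T [[310.9, 235.2]]
20 grip [np.float64(-0.27701559598957193), np.float64(0.055980778042147517)] S [[231.0, 248.0], [204.0, 277.0], [216.0, 282.0], [217.0, 267.0]] T [[307.5, 235.3]]
30 grip [np.float64(-0.2662461339178928), np.float64(0.06711473670974871)] S [[233.0, 246.0], [204.0, 273.0], [217.0, 278.0], [220.0, 260.0]] T [[304.2, 235.4]]
40 grip [np.float64(-0.25370689254108447), np.float64(0.07620944806411967)] S [[234.0, 245.0], [205.0, 268.0], [218.0, 273.0], [222.0, 254.0]] T [[301.2, 235.5]]
50 grip [np.float64(-0.23977887036321893), np.float64(0.0829885739029038)] S [[235.0, 244.0], [206.0, 263.0], [219.0, 268.0], [225.0, 248.0]] T [[298.7, 235.8]]
```

Request:
carry_out(rows="0 0 0 0;0 6 1 0;0 8 1 0;0 8 0 0;0 8 0 0;0 8 0 0", claw=38.18)

```text
t: 13.92
eef_pos: [0.4372, -0.2558, 0.0695]
tool_rot: [-0.0, 0.707, 0.707, 0.0]
contact_force: [-0.6, -0.6, 3.1]
gripper_width: 0.45
grasp_force: 2.4
```

```bash
python3 look.py pics/l5.png
```

```text
S [[208, 257, 9, 12, 59]]
T [[332, 204, 20, 13, 111], [355, 206, 5, 7, 22]]
2.1636615693569183
```

View pics/l5.png

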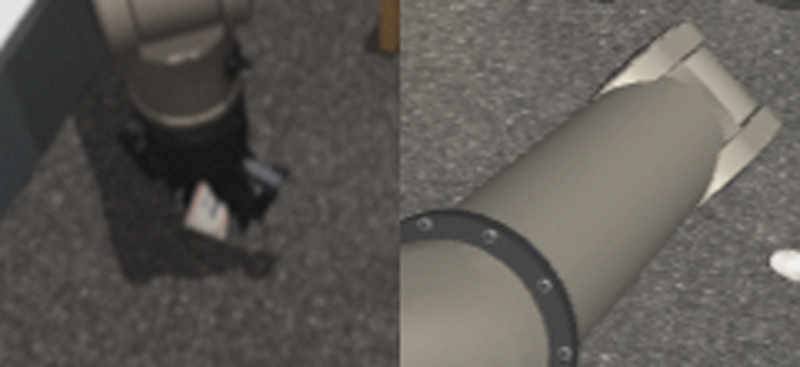

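Request:
carry_out(rows="0 7 1 0;0 7 0 0;0 7 -1 0;0 7 -1 0;0 0 0 0")

```text
t: 14.65
eef_pos: [0.4373, -0.2281, 0.0684]
tool_rot: [-0.0, 0.707, 0.707, 0.0]
contact_force: [0.3, 0.1, -0.8]
gripper_width: 0.444
grasp_force: 1.6
```

Run:
```python
from h import *
np.set_printoptions(precision=4,suppress=True)
S=read_camera("scene")
print("prev edge",onz(S,(205.5,266.6),0),onz(S,(217.5,272),0))
c=S["img"][225:305,160:260]; 
g=c.min(2); k,l,st,ce=cv2.connectedComponentsWithStats((g>110).astype(np.uint8))
for i in range(1,k):
    if st[i][4]>25:
        ct=cv2.findContours((l==i).astype(np.uint8),0,2)[0][0]; b=cv2.boxPoints(cv2.minAreaRect(ct))+[160,225]; print(st[i][4],b.tolist(),np.array([onz(S,p,0) for p in b])[:,:2].tolist())
print(get_obs()["contact_force"])
```

```text
prev edge [ 0.3976 -0.246   0.    ] [ 0.437  -0.2481  0.    ]
94 [[210.6000099182129, 256.8000011444092], [215.4000129699707, 247.2000026702881], [225.00001525878906, 252.00000190734863], [220.20000839233398, 261.5999984741211]] [[0.3965130258993927, -0.2119392187448743], [0.3948931785582854, -0.17778407956110875], [0.42807266968919133, -0.1813627451440949], [0.4292135377351344, -0.2152396184640586]]
[-0.1755  0.0775 -1.1118]
```

Run:
```python
from h import *
np.set_printoptions(precision=4,suppress=True)
S=read_camera("scene")
from scipy.optimize import brentq
for p,x in(((205.5,266.6),.418),((217.5,272),.456),((210.6,256.8),.418),((220.2,261.6),.456)):
    o,d=ray(S,p); print(p,o+d*(x-o[0])/d[0])
c=S["img"]
for th in (0,20,45,60,75,90,105):  # hypothesised hang about grip, tilt from level
  a=np.radians(th); G=(-.228,.0874)
  g=lambda x,l,h:[x,G[0]+l*np.cos(a)+h*np.sin(a),G[1]-l*np.sin(a)+h*np.cos(a)] # l toward bottom from grip
  P=[g(x,l,h) for l in(-2e-3,.084) for h in(-.029,.029) for x in (.418,.456)]
  print(th,proj(S,P).round(0).astype(int).tolist())
for r in range(240,280,3): print(r,c[r,196:236:2].min(1))
```

```text
(205.5, 266.6) [ 0.418  -0.2706  0.0591]
(217.5, 272) [ 0.456  -0.2735  0.0613]
(210.6, 256.8) [ 0.418  -0.2396  0.062 ]
(220.2, 261.6) [ 0.456  -0.2527  0.0844]
0 [[212, 255], [225, 259], [210, 244], [223, 249], [226, 230], [238, 235], [224, 219], [237, 224]]
20 [[211, 257], [223, 262], [212, 241], [225, 246], [224, 239], [236, 244], [226, 224], [238, 228]]
45 [[209, 259], [221, 264], [214, 239], [227, 244], [221, 252], [232, 256], [226, 233], [238, 238]]
60 [[208, 259], [220, 264], [215, 239], [228, 243], [217, 259], [229, 264], [224, 240], [236, 245]]
75 [[207, 258], [220, 263], [216, 239], [228, 244], [214, 266], [226, 270], [222, 248], [234, 252]]
90 [[207, 257], [219, 262], [216, 240], [229, 245], [210, 272], [222, 276], [219, 255], [231, 260]]
105 [[207, 255], [219, 260], [216, 242], [229, 246], [206, 276], [218, 281], [216, 262], [228, 267]]
240 [29 24 25 26 27 22 22 24 23 23 24 23 24 21 25 28 64 94 89 71]
243 [44 30 24 23 24 21 22 22 24 24 23 24 23 22 21 23 30 62 86 99]
246 [42 40 39 38 31 22 22 21 19 41 67 30 22 23 26 20 25 48 54 45]
249 [ 42  42  44  44  40  32  50  30  25  97 140  94  26  21  25  26  27  33
  51  27]
252 [ 39  41  41  41  41  36  50  28  79 136 137 137  97  58  23  25  26  27
  24  21]
255 [ 38  41  36  40  41  38  49  76 123 146 150 129 144 106  37  24  18  21
  25  62]
258 [ 45  40  40  43  42  42  42  84 112 132 138 144 131  98  60  38  28  64
  70  75]
261 [39 39 40 45 39 44 42 62 77 71 80 78 96 75 62 56 59 67 72 76]
264 [40 42 40 39 39 40 39 47 70 62 71 82 84 77 60 54 61 79 76 78]
267 [44 45 40 42 44 46 39 43 70 67 69 75 84 86 60 61 56 51 54 61]
270 [46 43 47 39 36 38 42 39 54 74 70 69 77 79 75 59 39 37 43 42]
273 [38 41 41 44 55 41 43 47 46 49 51 67 67 73 75 70 49 42 44 50]
276 [41 42 53 68 70 72 70 57 70 69 69 71 71 68 68 70 66 68 60 63]
279 [71 75 75 71 68 71 81 82 75 72 70 82 72 67 67 72 91 67 66 70]
```

Request:
carry_out(rows="0 0 -2 0;0 0 -2 0;0 0 0 0")

```text
t: 15.12
eef_pos: [0.4374, -0.2291, 0.0644]
tool_rot: [0.0, 0.708, 0.707, -0.0]
contact_force: [-0.3, -1.1, 0.7]
gripper_width: 0.448
grasp_force: 2.1
```

Request:
carry_out(rows="0 0 -2 0;0 0 -2 0;0 0 0 0")

```text
t: 15.5
eef_pos: [0.4373, -0.2287, 0.0603]
tool_rot: [0.0, 0.707, 0.707, -0.0]
contact_force: [0.1, -0.4, 1.1]
gripper_width: 0.447
grasp_force: 2.4
```

Request:
carry_out(rows="0 0 -1 0;0 0 0 0")

```text
t: 15.75
eef_pos: [0.4373, -0.2287, 0.0595]
tool_rot: [0.0, 0.707, 0.707, 0.0]
contact_force: [-0.1, -1.1, 1.8]
gripper_width: 0.444
grasp_force: 2.7
```

Request:
carry_out(rows="0 0 0 0;0 0 0 0;0 0 0 0;0 0 0 0;0 0 0 0", claw=56)

```text
t: 16.38
eef_pos: [0.4373, -0.2287, 0.0595]
tool_rot: [-0.0, 0.707, 0.707, 0.0]
contact_force: [0.1, 0.2, 0.7]
gripper_width: 0.653
grasp_force: 0.0
```

Run:
```python
from h import *
S=read_camera("scene"); c=S["img"]
for r in range(240,285,3): print(r,c[r,196:236:2].min(1))
for y in(-.229,-.235,-.222):
  print(proj(S,[[x,y+d,z] for z in(.086,0) for d in(-.029,.029) for x in(.418,.456)]).round(0).astype(int).tolist())
```

```text
240 [23 26 29 23 21 24 24 21 24 23 23 24 24 22 22 21 43 56 69 66]
243 [ 23  23  24  28  20  23  23  23  26  22  24  24  20  23  23  27  52 101
 110 101]
246 [38 35 41 27 21 22 24 21 27 27 27 24 22 22 22 23 24 31 52 74]
249 [ 42  44  42  40  35  56  21  19  38  92 130  92  26  23  29  26  24  23
  60  45]
252 [ 38  41  42  41  41  50  17  25  83 133 139 140  80  36  28  26  31  27
  29  22]
255 [ 41  41  37  40  38  51  29  62 122 148 150 124 145 136  80  25  28  32
  24  20]
258 [ 43  41  41  42  39  41  42  91 126 141 148 147 136 111  68  49  41  22
  23  27]
261 [ 42  40  42  44  39  44  44  69  79  73  90  98 100  70  62  57  58  27
  58  74]
264 [42 44 42 40 38 41 40 52 70 64 74 82 84 73 57 53 59 71 75 78]
267 [44 41 40 43 42 45 41 42 66 65 70 76 83 81 54 62 50 43 63 61]
270 [47 43 46 40 36 38 42 38 59 73 69 70 74 81 68 57 39 40 43 45]
273 [39 41 40 44 45 41 41 46 47 49 53 64 68 72 74 62 52 39 45 43]
276 [40 42 52 69 68 71 65 58 67 65 68 72 71 72 69 71 66 67 53 56]
279 [71 75 76 70 67 72 83 79 74 71 69 82 73 63 67 72 91 67 65 70]
282 [72 66 72 67 75 72 72 75 75 76 63 65 67 68 61 73 69 66 63 89]
[[207, 258], [219, 263], [216, 241], [229, 246], [210, 273], [222, 277], [219, 256], [231, 260]]
[[205, 260], [218, 265], [215, 243], [228, 247], [209, 274], [221, 279], [218, 258], [230, 262]]
[[208, 256], [220, 261], [217, 239], [230, 243], [211, 271], [223, 275], [220, 254], [232, 259]]
```

Request:
carry_out(rows="0 1 -7 0;0 1 -7 0;0 0 0 0")

```text
t: 16.8
eef_pos: [0.4367, -0.2264, 0.0447]
tool_rot: [-0.001, 0.707, 0.707, -0.0]
contact_force: [0.6, 0.6, -0.3]
gripper_width: 0.653
grasp_force: 0.0
```

Request:
carry_out(rows="0 0 0 0;0 0 0 0;0 0 0 0;0 0 0 0", claw=32, force=30)

```text
t: 17.3
eef_pos: [0.4373, -0.2267, 0.0455]
tool_rot: [-0.0, 0.707, 0.707, 0.0]
contact_force: [0.1, -1.0, -1.3]
gripper_width: 0.444
grasp_force: 30.4
```

Request:
carry_out(rows="0 0 10 0;0 0 25 0;0 0 30 0;0 0 35 0;0 0 35 10;8 25 30 10;12 35 5 10;12 35 0 10;12 35 0 10;12 35 0 10")

```text
t: 18.55
eef_pos: [0.4933, -0.0609, 0.2162]
tool_rot: [0.0, 0.257, 0.966, 0.0]
contact_force: [0.0, 0.3, -0.5]
gripper_width: 0.443
grasp_force: 30.5
```

Request:
carry_out(rows="12 36 0 10;12 36 0 10;12 36 0 10;10 36 0 2.7;8 25 0 0;4 12 0 0;0 0 0 0;0 0 0 0")

```text
t: 19.55
eef_pos: [0.551, 0.1177, 0.2155]
tool_rot: [-0.0, -0.022, 1.0, -0.0]
contact_force: [-0.1, -0.0, -2.1]
gripper_width: 0.45
grasp_force: 30.5
```

Run:
```python
from h import *
np.set_printoptions(precision=4,suppress=True)
o=get_obs();print(o["q"],o["eef_pos"],o["contact_force"])
S=read_camera("scene");T=read_camera("top")
a=S["img"][110:220,230:350];b=T["img"][150:260,140:260]
cv2.imwrite("pics/d1.png",cv2.resize(np.hstack([a,b]),(800,367),interpolation=cv2.INTER_CUBIC))
print(proj(S,[[.547,.117,.022],[.547,.117,.06]]),proj(T,[[.547,.117,.022]]))
```

```text
[-0.5703  0.3166  0.3084  1.8599 -0.113   0.9826  1.4015] [0.551  0.1177 0.2155] [-0.0854 -0.0484 -2.0682]
[[299.1195 185.8304]
 [299.8575 178.3443]] [[206.2207 204.4833]]
```

View pics/d1.png

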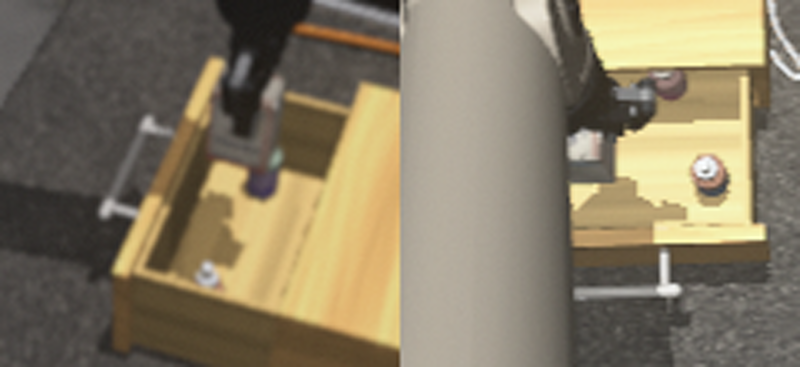

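Request:
carry_out(rows="-1 0 -25 0;-1 0 -30 0;-1 0 -30 0;0 0 -30 0;0 0 -20 0;0 0 -6 0;0 0 0 0")

```text
t: 20.52
eef_pos: [0.5485, 0.1188, 0.0748]
tool_rot: [0.0, -0.023, 1.0, -0.0]
contact_force: [-0.5, 0.1, -1.7]
gripper_width: 0.441
grasp_force: 30.6
```

Request:
carry_out(rows="0 0 -2 0;0 0 -2 0;0 0 0 0;0 0 0 0")

```text
t: 21.02
eef_pos: [0.5483, 0.1193, 0.0706]
tool_rot: [0.0, -0.023, 1.0, 0.0]
contact_force: [0.8, 0.1, -1.6]
gripper_width: 0.446
grasp_force: 30.6
```

Request:
carry_out(rows="0 0 -1.5 0;0 0 -1.5 0;0 0 0 0;0 0 0 0")

```text
t: 21.52
eef_pos: [0.5484, 0.1192, 0.0675]
tool_rot: [0.0, -0.023, 1.0, 0.0]
contact_force: [0.4, 0.1, -0.9]
gripper_width: 0.445
grasp_force: 30.6
```

Request:
carry_out(rows="0 0 -1 0;0 0 0 0;0 0 0 0")

```text
t: 21.9
eef_pos: [0.5493, 0.1193, 0.0675]
tool_rot: [0.001, -0.023, 1.0, 0.0]
contact_force: [-0.8, -0.3, 6.0]
gripper_width: 0.442
grasp_force: 31.4
```

Request:
carry_out(rows="0 0 0 0;0 0 0 0;0 0 0 0;0 0 0 0;0 0 0 0", claw=56)

```text
t: 22.52
eef_pos: [0.5482, 0.1193, 0.0664]
tool_rot: [-0.0, -0.023, 1.0, -0.0]
contact_force: [-0.7, -0.1, 0.1]
gripper_width: 0.654
grasp_force: 0.0
```

Request:
carry_out(rows="0 0 10 0;0 0 25 0;0 0 35 0;0 0 40 0;0 0 30 0;-20 0 10 -8;-35 0 0 -10;-40 0 0 -10;-34 0 0 -10;0 0 0 -10")

```text
t: 23.78
eef_pos: [0.4169, 0.1191, 0.2169]
tool_rot: [-0.001, 0.388, 0.922, 0.0]
contact_force: [1.6, 0.8, 1.1]
gripper_width: 0.655
grasp_force: 0.0
```

Run:
```python
from h import *
np.set_printoptions(precision=4,suppress=True)
S=read_camera("scene");T=read_camera("top")
a=S["img"][110:220,230:350];b=T["img"][150:260,140:260]
cv2.imwrite("pics/d2.png",cv2.resize(np.hstack([a,b]),(800,367),interpolation=cv2.INTER_CUBIC))
print(proj(S,[[.548+dx,.119+dy,z] for z in(.108,.022) for dx in(-.029,.029) for dy in(-.019,.019)]).round(0).tolist())
```

```text
[[290.0, 170.0], [295.0, 161.0], [308.0, 175.0], [312.0, 166.0], [289.0, 187.0], [293.0, 178.0], [306.0, 193.0], [310.0, 184.0]]
```

View pics/d2.png

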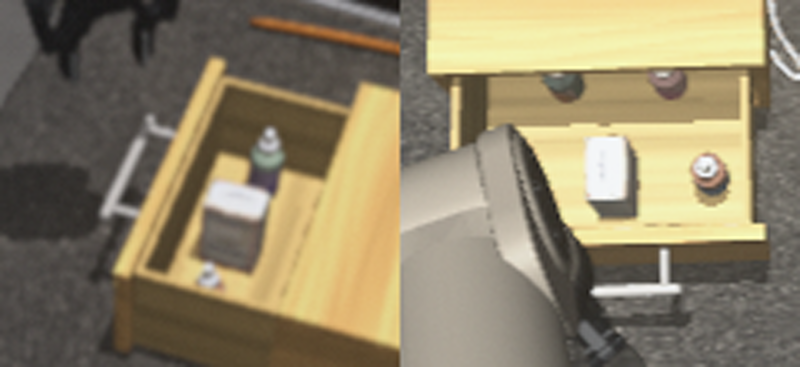

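The d2 view shows the carton standing in the gap at about (607,168) in the right half, with both front bottles upright. Next I push the drawer shut on the panel, just above the bar.

Request:
carry_out(rows="8 0 0 -10.5;8 0 0 -10.5;7 0 0 -10.5;0 -4 -20 -10.5;0 0 -30 0;0 0 -30 0;0 0 -18 0;0 0 0 0", claw=0, force=20)

```text
t: 24.88
eef_pos: [0.4419, 0.1148, 0.1178]
tool_rot: [-0.0, 0.69, 0.724, -0.001]
contact_force: [0.0, -0.6, 0.5]
gripper_width: 0.004
grasp_force: 0.0
```

Request:
carry_out(rows="4 0 0 0;4 0 0 0;4 0 0 0;5 0 0 0;6 0 0 0;7 0.4 0 0;8 0.4 0 0;8 0.4 0 0;8 0.4 0 0;8 0.4 0 0")

```text
t: 26.12
eef_pos: [0.5048, 0.1174, 0.1184]
tool_rot: [-0.0, 0.69, 0.723, -0.0]
contact_force: [-2.2, 1.8, 0.6]
gripper_width: -0.003
grasp_force: 0.7
```

Request:
carry_out(rows="8 0.4 0 0;8 0.4 0 0;8 0.4 0 0;8 0.4 0 0;8 0.4 0 0;7 0.4 0 0;6 0.3 0 0;5 0.2 0 0;4 0.2 0 0;0 0 0 0")

```text
t: 27.38
eef_pos: [0.5669, 0.1201, 0.1186]
tool_rot: [0.0, 0.691, 0.723, 0.0]
contact_force: [1.0, 0.6, 0.7]
gripper_width: -0.001
grasp_force: 0.0
```

Request:
carry_out(rows="3 0.1 0 0;3 0.1 0 0;3 0.1 0 0;3 0.1 0 0;0 0 0 0")

```text
t: 28.0
eef_pos: [0.5788, 0.1208, 0.1186]
tool_rot: [0.0, 0.691, 0.723, 0.0]
contact_force: [0.4, -0.8, -0.0]
gripper_width: 0.0
grasp_force: 0.0
```

Request:
carry_out(rows="2 0.1 0 0;2 0.1 0 0;2 0 0 0;2 0 0 0;0 0 0 0")

```text
t: 28.62
eef_pos: [0.5866, 0.121, 0.1185]
tool_rot: [0.0, 0.691, 0.723, 0.0]
contact_force: [1.1, 0.4, -0.5]
gripper_width: -0.001
grasp_force: 0.0
```

Request:
carry_out(rows="2 0 0 0;2 0 0 0;2 0 0 0;0 0 0 0")

```text
t: 29.12
eef_pos: [0.5918, 0.1211, 0.1184]
tool_rot: [-0.0, 0.69, 0.723, -0.0]
contact_force: [-2.6, 1.4, 1.9]
gripper_width: -0.002
grasp_force: 1.6
```

Request:
carry_out(rows="2 0 0 0;2 0 0 0;0 0 0 0")

```text
t: 29.5
eef_pos: [0.5921, 0.1211, 0.1182]
tool_rot: [-0.003, 0.69, 0.723, -0.003]
contact_force: [-16.3, 0.6, 13.6]
gripper_width: -0.005
grasp_force: 8.0
```

Request:
carry_out(rows="-4 0 0 0;-8 0 0 0;-20 0 0 0;-20 0 10 0;-20 0 40 0;-20 -40 40 0;0 -50 0 0;0 -60 0 0;0 -60 0 0;0 0 0 0")

```text
t: 30.75
eef_pos: [0.5038, -0.095, 0.2091]
tool_rot: [0.002, 0.694, 0.72, -0.0]
contact_force: [-0.1, 0.7, 1.0]
gripper_width: 0.004
grasp_force: 0.0
```

Run:
```python
from h import *
np.set_printoptions(precision=4,suppress=True)
S=read_camera("scene");T=read_camera("top")
b=T["img"][80:260,140:320];cv2.imwrite("pics/e.png",cv2.resize(np.hstack([S["img"][110:290,230:410],b]),(800,400)))
a,c=place_of("scene","unit_drawer0_handle"),place_of("top","unit_drawer0_handle")
print(tri(S,a[0]["centre"],T,c[0]["centre"]),onz(T,c[0]["centre"],.107))
```

```text
(array([0.5694, 0.1178, 0.0992]), np.float64(0.00937303448973028)) [0.5716 0.1193 0.107 ]
```

Run:
```python
from h import *
T=read_camera("top")["img"]
for c in (180,200,220,240): print(c,T[160:225:1,c].astype(int).mean(1).round().astype(int).tolist())
T0=cv2.imread("pics/top0.png")
for c in (180,240): print("0",c,T0[160:225:1,c].astype(int).mean(1).round().astype(int).tolist())
```

```text
180 [220, 220, 218, 219, 219, 222, 222, 221, 216, 217, 216, 134, 102, 220, 216, 215, 215, 174, 77, 74, 73, 77, 78, 80, 78, 80, 81, 76, 71, 79, 202, 241, 217, 149, 72, 111, 123, 113, 110, 128, 113, 120, 124, 94, 96, 110, 108, 99, 101, 107, 102, 105, 100, 100, 102, 99, 104, 118, 93, 99, 106, 110, 117, 103, 103]
200 [216, 218, 221, 221, 221, 217, 215, 217, 221, 222, 193, 91, 198, 217, 215, 213, 214, 74, 78, 77, 78, 83, 80, 80, 82, 79, 81, 71, 74, 117, 228, 240, 184, 69, 105, 113, 106, 99, 107, 103, 105, 126, 115, 72, 69, 71, 107, 114, 105, 103, 97, 97, 104, 102, 101, 97, 110, 127, 125, 98, 106, 122, 110, 92, 89]
220 [220, 222, 219, 218, 220, 217, 220, 216, 217, 215, 117, 95, 211, 213, 214, 218, 152, 82, 81, 106, 137, 138, 137, 138, 139, 140, 139, 139, 145, 222, 246, 202, 110, 74, 103, 101, 95, 86, 79, 82, 118, 130, 76, 75, 71, 109, 109, 103, 104, 95, 102, 107, 117, 100, 99, 118, 119, 113, 118, 100, 98, 91, 91, 96, 99]
240 [218, 218, 221, 222, 220, 214, 214, 218, 219, 152, 104, 216, 216, 219, 223, 216, 74, 79, 80, 84, 83, 81, 83, 80, 82, 82, 73, 77, 77, 76, 74, 73, 80, 115, 112, 102, 110, 120, 117, 113, 110, 116, 116, 101, 97, 105, 103, 107, 111, 115, 117, 121, 123, 125, 126, 129, 130, 131, 133, 135, 136, 137, 139, 140, 141]
0 180 [221, 220, 218, 218, 220, 223, 222, 221, 218, 217, 216, 132, 112, 136, 139, 142, 144, 143, 144, 137, 134, 134, 142, 145, 146, 143, 143, 149, 215, 215, 215, 212, 201, 202, 206, 206, 208, 212, 215, 218, 215, 196, 127, 74, 72, 73, 73, 70, 94, 127, 139, 193, 213, 218, 220, 218, 219, 215, 210, 211, 217, 215, 215, 217, 112]
0 240 [220, 218, 221, 223, 220, 214, 213, 218, 219, 152, 97, 130, 131, 137, 143, 149, 147, 144, 140, 140, 136, 134, 138, 140, 141, 146, 215, 215, 217, 213, 204, 197, 200, 199, 207, 213, 216, 217, 218, 220, 216, 216, 218, 220, 217, 213, 216, 217, 216, 214, 218, 221, 223, 220, 221, 217, 214, 199, 213, 217, 220, 222, 149, 75, 80]
```

```bash
python3 -c "
from station import *
print(hand_in())"
```

```text
the job is handed in; nothing more can be done
None
```

The job is handed in (no verdict came back): the carton was stood upright on the worktop and let go, then stood in the drawer's gap with both bottles upright, and the drawer was pushed to its stop; the carton and bottles were last seen just before closing.

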